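# Test a 9 V block in the bench battery tester

### The job

Check the loose 9 V block battery on the bench tester. First turn the tester's range selector knob to 9 and let go of it; then pick up the battery and push it, terminals first, under the lip of the test bay until it is fully home against the sprung contacts, and finish with the gripper still holding it pressed home so that the meter can be read (the contacts push it out again if you let go). Never put the battery on the contacts with the selector on another range, and leave the spray can, mug and phone where they are.

Things in the scene. Friction and masses are not known exactly. Their poses are not given: they have to be found in the camera images.
- battery: 9 V block battery (about 46 g), loose, lying flat on the bench: body 45.5 long (its x) x 26.5 wide (y) x 17.5 mm thick (z), dark wrap, bare metal ends. Origin: centre of the body's underside. Two snap terminals stick out 3 mm from its +x end, 6.35 mm either side of the centre line. It goes into the bay the same way up as it lies.
- battery_terminals (a point): centre of the outer face of the battery's two terminals: 25.75 mm ahead (+x) of the battery's origin, 8.75 mm above its underside. Axes as the battery's.
- tester: dark grey bench battery tester, fixed, 170 (its x) x 230 (y) x 30 mm high; origin: centre of its underside on the bench; -x side faces the robot. On its flat top: on the +y half the test bay, whose floor is the tester's top (30 mm above the bench) along the line y = +55 mm; on the -y half the selector knob (towards -x) and behind it a flat meter, 3 mm proud.
- bay_home (a point): where the middle of the battery's terminal faces is when fully home: on the pocket's end wall, on the bay's centre line, 8.75 mm above the bay floor, at (50, 55, 38.75) mm in the tester's frame; axes as the tester's. The battery goes in along +x.
- contacts (a joint): travel (m) of the two sprung brass contact pins in the pocket, 0 = out (6 mm proud of the wall), 0.006 = flush with the wall, battery home. Spring 1.3 N per mm, so about 8 N at home; past that the terminals rest on the rigid wall.
- selector (a joint): angle (rad) of the range selector knob, growing clockwise seen from above; spring detents at 0 (marked 1.5), 0.6 (marked 3), 1.2 (marked 9), 1.8 (marked 12); it snaps to the nearer one. The bar's end with the white pointer line lies along the tester's +x turned counter-clockwise by 0.9 - angle, so at 9 it points 0.3 rad clockwise of +x. Turning takes under 0.15 N m.
- selector_grip (a point): on the selector's axis, at the top of its grip bar, 60 mm above the bench; axes as the tester's (it does not turn with the knob). The bar is 41 mm long, 11 mm thick and 22 mm tall (38 to 60 mm above the bench), on a round skirt 45 mm across whose top is 38 mm above the bench.
- spray_can: bystander: spray can standing, 52 mm across, 150 mm tall; origin at the centre of its foot
- mug: bystander: green-grey mug standing, 80 mm across, 90 mm tall, handle at its +y; origin at the centre of its foot
- phone: bystander: phone lying flat, 72 x 150 x 8 mm; origin at the centre of its underside
- bay_mouth (a point): middle of the edge of the lip at the mouth of the bay's pocket, on the lip's underside: 16 mm to -x of bay_home, 19.8 mm above the bay floor; axes as the tester's. The pocket is open to -x, 16 mm deep, 29.6 mm between its cheeks, which flare out at the mouth (to 19.5 mm from the end wall). Hood 46 mm wide, its top 57 mm above the bench. Nothing stands beside the bay ahead of the mouth.
Things that resemble listed ones, but are neither listed nor needed, are in the scene too. Of the things that look like the battery, take the one that is farthest to the robot's right at the start.

How it is judged:
By the outcome, as a careful person would: the job done as asked, in the order asked, and still so for the second after the job is handed in, while the arm keeps its last pose, push and grip.
It also fails if it takes over 53 s, if anything falls off the work surface, if the arm or the gripper's body presses on something with over 40 N, if the wrist force passes 120 N, or if a joint passes its speed limit or range.

### The arm

A 6-joint arm with a two-finger parallel gripper is mounted at the origin on the work surface. World frame = base frame: x ahead of the robot, y to its left, z up, the work surface at z = 0. Lengths are in mm, angles in rad, forces in N, time in s.
With the tool pointing down it reaches from about 350 to 725 mm from the base axis. Payload 6 kg.
Tool frame: the origin (TCP) lies midway between the tips of the shut fingers; the grasp point (between the pads) lies 19 mm behind it; z points along the fingers, y is the line along which they close (so a half turn about z gives the same grasp; the last joint's range is limited). The gripper opens to 85 mm and grips with 20 to 120 N. Pads are 22 mm wide; open, the fingers measure 114 mm over their backs; the gripper's body (76 mm by 85 mm) begins 54 mm behind the grasp point. The pads swing forward as they close: fully open they stand 13 mm farther back than shut.
Start: joints at [-0.777, 0.04, 0.085, 0, -1.615, -0.334], TCP at [266.266, -537.658, 231.261] pointing down, gripper open.
Joint ranges: [-2.56, 2.56], [-1.29, 2.01], [-1.08, 1.49], [-3.29, 1.98], [-2.81, -0.18], [-2.99, 2.99]. Speed limits (rad/s): [2.57, 2.57, 3.01, 3.14, 3.14, 3.14].

### API

Orientations are given as a rotation vector (axis times angle).
In Python, from rig import r gives the robot as it stands.
- The arm moves only by the tool play_rows, never from a script. Its argument "motion" is a list of rows, each an object with "gripper": the opening, from 0 (shut) to 1 (fully open); "translation": the shift along the tool's x, y, z scaled (see below), a list of three; "twist": the turn, a rotation vector about the tool's x, y, z scaled (see below), a list of three. In form: [{"gripper": gripper, "translation": [tx, ty, tz], "twist": [wx, wy, wz]}, ...]. A call has 1 to 20 rows; each row shifts and turns the commanded pose from where the row before left it, along the tool's axes as they then stand; what a row does not reach is not made up. The controller multiplies each number of a shift by 0.03 m and each number of a turn by 5 degrees. A row lasts 1/12 s, in which the tool goes at most 41.7 mm and 7.16 degrees, less where a joint would pass 70% of its speed; a pose out of reach is approached as far as the arm can. A call with a number of a shift or a turn outside -1 to 1 is refused whole. A call with a gripper value outside its range is refused whole. The fingers move at their own pace and stop on an object; "squeeze" is the grip in N (left out, the last holds). Time passes only in rows, so rows that do not move let the fingers close. It gives the time, the measured TCP pose, the force, the opening and the grip force at its end, in the units of the state.
- r.read_state(): the state, without advancing time (a new reading comes with each control period).
- r.capture(name): name is "scene" or "top"; returns a dict with "pixels" (480x640x3 uint8, red, green, blue), "fx", "fy", "cx", "cy" (pixels), "world_to_cam" (4x4, takes a point from world to camera coordinates). Camera axes: x right, y up, looking along -z (the intrinsics and any distortion apply to the point x, -y, -z); pixel columns grow to the right and rows downward; lengths in mm; the calibration is good to about 2 mm. A picture is of the moment at which its call begins. There is no depth.
- r.sign_off(): hands the job in; it is judged then, once.
Trained networks look in the newest picture that a camera, given by its name, has taken for a name from the list of things; names that differ only in an ending like _2 or _b are one class to them, and where a whole thing is asked for, a point or a joint stands for the part that bears it (a point fixed in the world has none). Each returns a list of dicts, best first, with "conf" (0 to 1); they miss things now and then, are a little off and sometimes report something else, mostly with a low value. They report only what shows in the picture. A call takes as long as a camera call. They do not tell look-alikes from the thing itself.
- r.look_for(thing, camera): "point" ([x, y, z] in mm, in world coordinates, good to about 4 mm: the middle of the surface that is visible of it).
- r.silhouettes(thing, camera): "region" (480x640 bool, what is visible of it).
- r.place_of(thing, camera): "point" ([x, y, z] in mm, in world coordinates, good to about 4 mm: a listed point, or the origin of a listed thing).
The state is a dict: "time": time; "joint_pos": joint angles; "joint_velocities": joint speeds; "joint_torque": joint torques, N m; "tcp_pos": TCP position; "ee_rot": TCP orientation; "ft_force": force on the tool from outside, world axes, zero at the start; "ft_torque": the same for the moment, N m; "opening": finger opening in mm; "gripper_force": force on a finger pad.
Only numpy, scipy, OpenCV 4.12 (cv2) and the standard library are available. Lean on these libraries where they do the work, as an engineer would, in place of code of your own. Each camera call takes 0.05 s, during which the arm holds its last target. There are 200 camera calls.

## Working session

There is one attempt and no reset: what is moved stays moved. The work goes in short steps, Python scripts to look and compute and a tool call to move; the robot and the scene stay as the last step left them, time stands still between calls to the robot, and variables do not carry over. Pictures are saved under pics/ and viewed, at most 10 in all, crops included, and the job is handed in when it is done.

Besides the shell and the picture viewer there is one more tool, called after ">>>" as name(argument=value, ...), one argument or row to a line, values as JSON. play_rows: Moves the arm, as the interface text tells. Its arguments: {"type":"object","properties":{"motion":{"type":"array"},"squeeze":{"type":"number"}},"required":["motion"]}

```bash
mkdir -p pics; ls; python3 - <<'E'
from rig import r
import cv2,numpy as np
s=r.read_state();print({k:np.round(v,3).tolist() for k,v in s.items()})
for c in("scene","top"):
    p=r.capture(c);cv2.imwrite(f"pics/{c}0.png",p["pixels"][:,:,::-1])
    print(c,p["fx"],p["fy"],p["cx"],p["cy"],np.round(p["world_to_cam"],4).tolist(),p.keys())
    for t in("battery","battery_terminals","tester","bay_home","bay_mouth","selector_grip","spray_can","mug","phone"):
        print(t,[(np.round(d["point"]).tolist(),round(d["conf"],2)) for d in r.place_of(t,c)])
E
```

```text
pics
{'time': 0.0, 'joint_pos': [-0.777, 0.041, 0.084, -0.0, -1.615, -0.334], 'joint_velocities': [-0.0, -0.001, 0.001, 0.001, -0.0, -0.0], 'joint_torque': [0.0, -36.82, 34.741, 6.932, -0.005, -0.0], 'tcp_pos': [266.204, -537.369, 230.308], 'ee_rot': [0.716, -3.058, -0.003], 'ft_force': [-0.706, 0.351, -0.258], 'ft_torque': [-0.026, -0.058, -0.003], 'gripper_force': 0.0, 'opening': 85.331}
scene 463.7651739359139 463.7651739359139 319.3212698078473 240.87792358412761 [[0.8422, 0.5389, -0.0166, -443.6724], [-0.2863, 0.4731, 0.8332, 67.7791], [0.4569, -0.697, 0.5527, -1274.2788], [0.0, 0.0, 0.0, 1.0]] dict_keys(['pixels', 'fx', 'fy', 'cx', 'cy', 'world_to_cam'])
battery [([442.0, -182.0, -1.0], 0.78), ([520.0, -132.0, 1.0], 0.59), ([482.0, -271.0, -1.0], 0.56), ([536.0, 395.0, 2.0], 0.19)]
battery_terminals [([510.0, -274.0, 9.0], 0.8), ([468.0, -194.0, 6.0], 0.77), ([497.0, -134.0, 7.0], 0.58)]
tester [([583.0, 134.0, 1.0], 0.65)]
bay_home [([618.0, 204.0, 36.0], 0.92)]
bay_mouth [([606.0, 195.0, 55.0], 0.78)]
selector_grip [([561.0, 78.0, 59.0], 0.67)]
spray_can [([673.0, -341.0, -1.0], 0.97), ([507.0, -274.0, 8.0], 0.29)]
mug [([537.0, 393.0, 4.0], 0.83)]
phone [([359.0, 263.0, 0.0], 0.64)]
top 435.5292528991608 435.5292528991608 313.89923174532225 244.73225183445027 [[-0.0212, -0.9997, 0.0073, 38.8913], [0.9874, -0.0198, 0.1568, -517.0687], [-0.1566, 0.0106, 0.9876, -910.2537], [0.0, 0.0, 0.0, 1.0]] dict_keys(['pixels', 'fx', 'fy', 'cx', 'cy', 'world_to_cam'])
battery [([477.0, -275.0, 2.0], 0.65), ([525.0, -132.0, 1.0], 0.61), ([444.0, -182.0, -1.0], 0.52)]
battery_terminals [([464.0, -195.0, 11.0], 0.8), ([501.0, -134.0, 8.0], 0.49), ([478.0, -275.0, 1.0], 0.46)]
tester [([585.0, 133.0, -3.0], 0.7)]
bay_home []
bay_mouth [([606.0, 197.0, 48.0], 0.78)]
selector_grip [([568.0, 73.0, 57.0], 0.62)]
spray_can [([675.0, -341.0, 0.0], 0.6)]
mug [([538.0, 389.0, -2.0], 0.97)]
phone [([361.0, 258.0, 3.0], 0.75)]
```

View pics/top0.png

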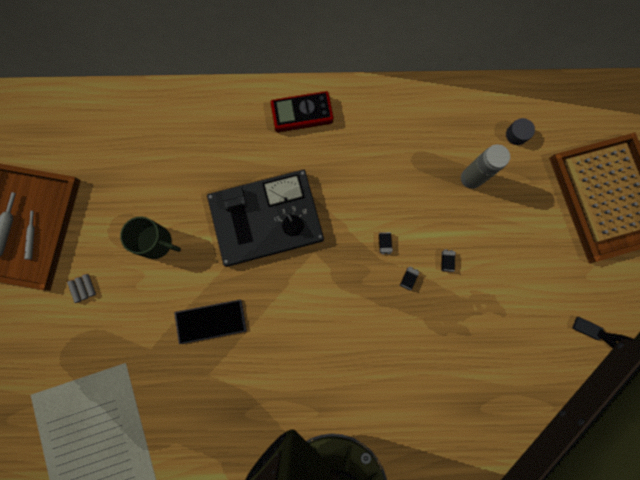

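View pics/scene0.png

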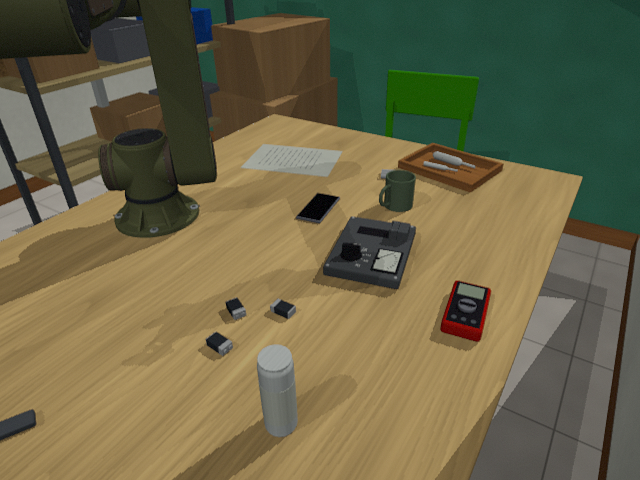

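Top view: the look-alikes are at px (386,243), (410,279) and (448,261). Image right is the robot's right (-y), so the target is (448,261), at about (479,-274). The tester is around (265,218), slightly rotated. The knob is at (291,226) and the bay groove at (240,222). Next, a close crop of the battery and tester in both views.

```bash
python3 - <<'E'
import cv2,numpy as np
t=cv2.imread("pics/top0.png");s=cv2.imread("pics/scene0.png")
def c(im,x,y,w,h,W,H): return cv2.convertScaleAbs(cv2.resize(im[y:y+h,x:x+w],(W,H),interpolation=cv2.INTER_CUBIC),alpha=2.0,beta=10)
a=c(t,200,165,130,105,494,399);b=c(t,433,246,30,30,300,300)
d=c(s,318,210,104,80,494,380) ;e=c(s,202,328,36,30,300,250)
o=np.zeros((600,800,3),np.uint8)
o[:300,:371]=cv2.resize(a,(371,300));o[300:,:371]=cv2.resize(d,(371,300));o[:300,400:700]=b;o[300:550,400:700]=e
cv2.imwrite("pics/crop1.png",o)
E
```

```text
(no output)
```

View pics/crop1.png

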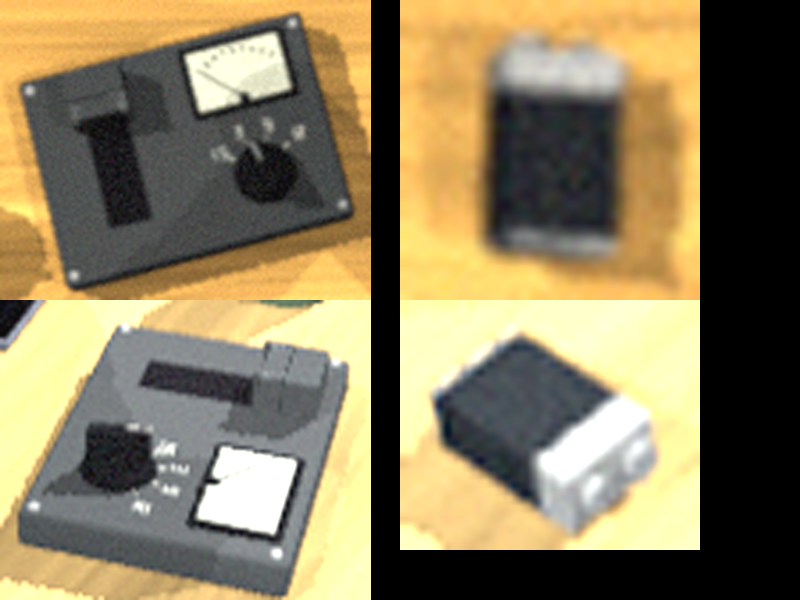

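Crop: the battery's terminals face up in the image (+x), with yaw near 0. The selector pointer sits at "3" (angle about 0.6) and the tester's yaw is about +0.24. I'll fit the poses from these points.

```bash
cat >h.py <<'E'
from rig import r
import cv2,numpy as np,pickle,os
from scipy.spatial.transform import Rotation as R
from scipy.optimize import least_squares
def cam(p): return {k:p[k] for k in p if k!="pixels"}
def proj(p,X):
    X=np.atleast_2d(X);c=X@p["world_to_cam"][:3,:3].T+p["world_to_cam"][:3,3]
    return np.c_[p["fx"]*c[:,0]/-c[:,2]+p["cx"],p["fy"]*-c[:,1]/-c[:,2]+p["cy"]]
def place(q,X):
    c,s=np.cos(q[2]),np.sin(q[2]);X=np.atleast_2d(X)
    return np.c_[q[0]+c*X[:,0]-s*X[:,1],q[1]+s*X[:,0]+c*X[:,1],X[:,2]]
def delta(x,y,z,yaw,s=None):
    """shift (units of 30mm) in tool frame after a pure turn, & turn in units of 5deg;
    yaw = world angle of tool y axis (mod pi); tool pointing down"""
    s=s or r.read_state();R0=R.from_rotvec(s["ee_rot"]);M=R0.as_matrix()
    best=None
    for k in(0,np.pi):
        a=yaw+k;Y=np.array([np.cos(a),np.sin(a),0]);Z=np.array([0,0,-1.]);T=np.c_[np.cross(Y,Z),Y,Z]
        w=(R0.inv()*R.from_matrix(T)).as_rotvec()
        if best is None or abs(w[2])<abs(best[0][2]): best=(w,T)
    d=np.array([x,y,z])-s["tcp_pos"]
    print("t",round(s["time"],2),"tcp",np.round(s["tcp_pos"],1),"F",np.round(s["ft_force"],1),"open",round(s["opening"],1),"grip",round(s["gripper_force"],1),"j6",round(s["joint_pos"][5],2))
    print("twist(5deg)",np.round(np.degrees(best[0])/5,3),"shift now-axes",np.round(M.T@d/30,3),"shift after turn",np.round(best[1].T@d/30,3))
E
python3 - <<'E'
from h import *
P={c:r.capture(c) for c in("top","scene")}
pickle.dump({c:cam(P[c]) for c in P},open("cams.pkl","wb"))
t=np.array([(29,90),(292,23),(343,204),(74,275)])/[2.854,2.857]+[200,165]
s=(np.array([(336,362),(277,553),(34,506),(124,328)])-[0,300])/[3.567,3.75]+[318,210]
# order: +x+y, +x-y, -x-y, -x+y
sg=np.array([(1,1),(1,-1),(-1,-1),(-1,1)])
def f(q):
    X=place(q,np.c_[sg*[q[3],q[4]],np.full(4,30.)])
    return np.r_[proj(P["top"],X)-t,proj(P["scene"],X)-s].ravel()
o=least_squares(f,[584,133,.24,77,107]);print("tester",np.round(o.x,3),np.round(o.fun,2))
q=o.x
for n,X in(("home",(50,55,38.75)),("mouth",(34,55,49.8))): print(n,place(q,X).round(1))
# silhouette fit of battery (box+terminals hull) and tester
def hullfit(th,near,pts,q0):
    masks={}
    for c in P:
        L=[m for m in r.silhouettes(th,c)]
        pc=proj(P[c],near)[0]
        m=min(L,key=lambda m:np.hypot(*(np.argwhere(m["region"]).mean(0)[::-1]-pc)))["region"];masks[c]=m
        print(th,c,m.sum(),np.argwhere(m).mean(0)[::-1].round(1))
    def g(q):
        e=[]
        for c in P:
            pr=proj(P[c],place(q,pts)).astype(np.float32)
            h=cv2.convexHull(pr)
            cs,_=cv2.findContours(masks[c].astype(np.uint8),cv2.RETR_EXTERNAL,cv2.CHAIN_APPROX_NONE)
            k=max(cs,key=len)[:,0].astype(float)
            e+=[np.clip(cv2.pointPolygonTest(h,(float(a),float(b)),True)-.4,-2.5,2.5) for a,b in k]
        return np.array(e)
    o=least_squares(g,q0,diff_step=1e-4,loss="soft_l1",x_scale=[1,1,.02]);print(th,"fit",o.x.round(3),"rms",np.sqrt((o.fun**2).mean()).round(2))
    return o.x
b=[(x,y,z) for x in(-22.75,22.75) for y in(-13.25,13.25) for z in(0,17.5)]+[(25.75,y,z) for y in(-10,10) for z in(5,12)]
for y0 in(-.1,.1): hullfit("battery",(479,-274,9),np.array(b),[479,-274,y0])
tb=[(x,y,z) for x in(-85,85) for y in(-115,115) for z in(0,30)]
hullfit("tester",(*q[:2],15),np.array(tb),q[:3])
for c in P: print("grip seen",c,[(d["point"],d["conf"]) for d in r.place_of("selector_grip",c)],[d["point"] for d in r.look_for("selector",c)])
E
```

```text
tester [5.85892e+02 1.37110e+02 2.44000e-01 7.57710e+01 1.06775e+02] [-0.25  0.01 -0.42 -0.31 -0.64 -0.12 -0.37  0.04 -0.4   0.66 -0.29  0.73
 -0.39  0.49 -0.13  0.55]
home [[621.1 202.6  38.8]]
mouth [[605.6 198.7  49.8]]
battery top 304 [447.6 260.8]
battery scene 378 [219.3 343. ]
battery fit [ 4.78792e+02 -2.71322e+02  2.00000e-03] rms 0.85
battery top 304 [447.6 260.8]
battery scene 378 [219.3 343. ]
battery fit [ 4.78977e+02 -2.71025e+02 -8.20000e-02] rms 0.75
tester top 7598 [263.7 217.4]
tester scene 4651 [371.5 251.6]
tester fit [5.86684e+02 1.38009e+02 2.48000e-01] rms 1.35
grip seen top [([563.0, 72.7, 59.6], 0.76)] [[565.9, 74.0, 37.1]]
grip seen scene [] [[567.8, 67.4, 45.8]]
```

```bash
python3 - <<'E'
from h import *
P=pickle.load(open("cams.pkl","rb"))
a=np.linspace(0,2*np.pi,40)
tq=[586.4,137.6,.246]
pic={c:cv2.cvtColor(cv2.imread(f"pics/{c}0.png"),cv2.COLOR_BGR2GRAY) for c in P}
for c in P:r.capture(c)
M={c:max(r.silhouettes("selector",c),key=lambda m:m["conf"])["region"] for c in P}
def g(q):
    th=tq[2]+.9-q[2]
    bar=place([q[0],q[1],th],[(x,y,z) for x in(-20.5,20.5) for y in(-5.5,5.5) for z in(38,60)])
    sk=[(q[0]+22.5*np.cos(t),q[1]+22.5*np.sin(t),z) for t in a for z in(30,38)]
    e=[]
    for c in P:
        m=np.zeros((480,640),np.uint8)
        H1=cv2.convexHull(proj(P[c],bar).astype(np.float32));H2=cv2.convexHull(proj(P[c],sk).astype(np.float32))
        cs,_=cv2.findContours(M[c].astype(np.uint8),0,1);k=max(cs,key=len)[:,0].astype(float)
        e+=[np.clip(max(cv2.pointPolygonTest(H,(float(u),float(v)),True) for H in(H1,H2))-.4,-2.5,2.5) for u,v in k]
    return np.array(e)
for c in M: print(c,M[c].sum(),np.argwhere(M[c]).mean(0)[::-1].round(1))
for a0 in(0,.6,1.2,1.8):
    o=least_squares(lambda p:g([p[0],p[1],a0]),[565,73],diff_step=1e-4,loss="soft_l1")
    c,s=np.cos(tq[2]),np.sin(tq[2]);d=o.x-tq[:2]
    print(a0,o.x.round(1),"cost",round(o.cost,2),"in tester",np.round([c*d[0]+s*d[1],-s*d[0]+c*d[1]],1))
delta(567,72,150,tq[2]+.3+np.pi/2)
E
```

```text
top 335 [291.6 224.2]
scene 266 [351. 251.]
0 [564.6  76.8] cost 41.64 in tester [-36.  -53.7]
0.6 [564.7  76.5] cost 29.36 in tester [-36. -54.]
1.2 [564.6  76.9] cost 36.48 in tester [-35.9 -53.5]
1.8 [564.6  77.3] cost 50.79 in tester [-35.9 -53.2]
t 1.8 tcp [ 266.3 -537.7  231.2] F [ 0.2 -0.5  0.5] open 85.5 grip 0.0 j6 -0.33
twist(5deg) [ 0.002 -0.001 -0.988] shift now-axes [-18.001  13.763   2.709] shift after turn [-19.12   12.162   2.708]
```

>>> play_rows(
  motion=[
    {"gripper": 0.5, "translation": [0, 0, 0], "twist": [0, 0, -0.988]},
    {"gripper": 0.5, "translation": [-1, 0.64, 0.14], "twist": [0, 0, 0]},
    {"gripper": 0.5, "translation": [-1, 0.64, 0.14], "twist": [0, 0, 0]},
    {"gripper": 0.5, "translation": [-1, 0.64, 0.14], "twist": [0, 0, 0]},
    {"gripper": 0.5, "translation": [-1, 0.64, 0.14], "twist": [0, 0, 0]},
    {"gripper": 0.5, "translation": [-1, 0.64, 0.14], "twist": [0, 0, 0]},
    {"gripper": 0.5, "translation": [-1, 0.64, 0.14], "twist": [0, 0, 0]},
    {"gripper": 0.5, "translation": [-1, 0.64, 0.14], "twist": [0, 0, 0]},
    {"gripper": 0.5, "translation": [-1, 0.64, 0.14], "twist": [0, 0, 0]},
    {"gripper": 0.5, "translation": [-1, 0.64, 0.14], "twist": [0, 0, 0]},
    {"gripper": 0.5, "translation": [-1, 0.64, 0.14], "twist": [0, 0, 0]},
    {"gripper": 0.5, "translation": [-1, 0.64, 0.14], "twist": [0, 0, 0]},
    {"gripper": 0.5, "translation": [-1, 0.64, 0.14], "twist": [0, 0, 0]},
    {"gripper": 0.5, "translation": [-1, 0.64, 0.14], "twist": [0, 0, 0]},
    {"gripper": 0.5, "translation": [-1, 0.64, 0.14], "twist": [0, 0, 0]},
    {"gripper": 0.5, "translation": [-1, 0.64, 0.14], "twist": [0, 0, 0]},
    {"gripper": 0.5, "translation": [-1, 0.64, 0.14], "twist": [0, 0, 0]},
    {"gripper": 0.5, "translation": [-1, 0.64, 0.14], "twist": [0, 0, 0]},
    {"gripper": 0.5, "translation": [-1, 0.64, 0.14], "twist": [0, 0, 0]},
    {"gripper": 0.5, "translation": [0, 0, 0], "twist": [0, 0, 0]},
  ],
)

```text
time: 3.47
tcp_pos: [549.2, 42.5, 153.6]
ee_rot: [0.852, -3.022, -0.001]
ft_force: [0.0, -0.8, -1.0]
opening: 42.9
gripper_force: 0.0
```

```bash
python3 - <<'E'
from h import *
delta(564.6,76.5,43,.546+np.pi/2)
E
```

```text
t 3.47 tcp [549.2  42.5 153.6] F [ 0.  -0.8 -1. ] open 42.9 grip 0.0 j6 -1.46
twist(5deg) [ 0.016 -0.022  0.042] shift now-axes [-1.038  0.693  3.686] shift after turn [-1.029  0.702  3.687]
```

>>> play_rows(
  motion=[
    {"gripper": 0.5, "translation": [-0.53, 0.35, 0], "twist": [0, 0, 0.04]},
    {"gripper": 0.5, "translation": [-0.5, 0.35, 0.3], "twist": [0, 0, 0]},
    {"gripper": 0.5, "translation": [0, 0, 0.85], "twist": [0, 0, 0]},
    {"gripper": 0.5, "translation": [0, 0, 0.85], "twist": [0, 0, 0]},
    {"gripper": 0.5, "translation": [0, 0, 0], "twist": [0, 0, 0]},
    {"gripper": 0.5, "translation": [0, 0, 0], "twist": [0, 0, 0]},
  ],
)

```text
time: 3.97
tcp_pos: [563.1, 71.6, 94.8]
ee_rot: [0.841, -3.024, 0.001]
ft_force: [0.2, -0.5, 1.8]
opening: 42.8
gripper_force: 0.0
```

```bash
python3 - <<'E'
from h import *
delta(564.6,76.5,43,.546+np.pi/2)
t=r.capture("top")["pixels"][:,:,::-1];s=r.capture("scene")["pixels"][:,:,::-1]
f=lambda im,x,y,w,h:cv2.convertScaleAbs(cv2.resize(im[y:y+h,x:x+w],(390,390),interpolation=cv2.INTER_CUBIC),alpha=2,beta=10)
cv2.imwrite("pics/knob1.png",np.hstack([f(t,240,170,90,90),f(s,305,205,90,90)]))
E
```

```text
t 3.97 tcp [563.1  71.6  94.8] F [ 0.2 -0.5  1.8] open 42.8 grip 0.0 j6 -1.51
twist(5deg) [ 0.    -0.035 -0.039] shift now-axes [-0.132  0.114  1.727] shift after turn [-0.127  0.114  1.728]
```

View pics/knob1.png

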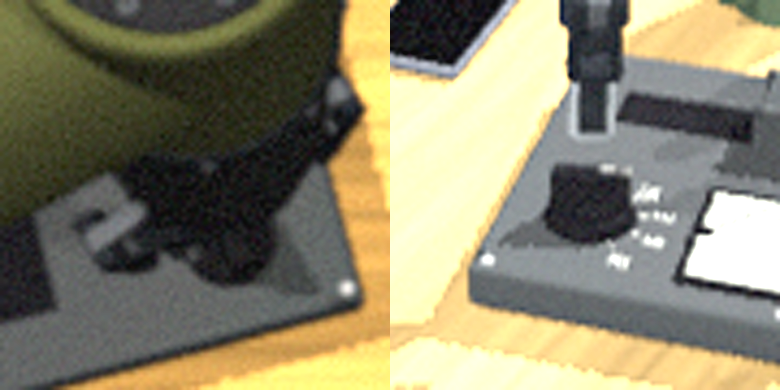

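The left crop is mostly hidden by the arm. The right crop shows the fingers at (594,120), centred over the bar at (592,170), with the camera looking along the closing line. Descending.

>>> play_rows(
  motion=[
    {"gripper": 0.5, "translation": [-0.13, 0.11, 0.5], "twist": [0, -0.03, -0.04]},
    {"gripper": 0.5, "translation": [0, 0, 0.6], "twist": [0, 0, 0]},
    {"gripper": 0.5, "translation": [0, 0, 0.4], "twist": [0, 0, 0]},
    {"gripper": 0.5, "translation": [0, 0, 0.2], "twist": [0, 0, 0]},
    {"gripper": 0.5, "translation": [0, 0, 0], "twist": [0, 0, 0]},
    {"gripper": 0.5, "translation": [0, 0, 0], "twist": [0, 0, 0]},
  ],
)

```text
time: 4.57
tcp_pos: [566.0, 76.9, 45.7]
ee_rot: [-0.846, 3.022, 0.001]
ft_force: [0.4, 0.9, -0.0]
opening: 42.5
gripper_force: 0.0
```

>>> play_rows(
  motion=[
    {"gripper": 0.0, "translation": [0, 0, 0], "twist": [0, 0, 0]},
    {"gripper": 0.0, "translation": [0, 0, 0], "twist": [0, 0, 0]},
    {"gripper": 0.0, "translation": [0, 0, 0], "twist": [0, 0, 0]},
    {"gripper": 0.0, "translation": [0, 0, 0], "twist": [0, 0, 0]},
    {"gripper": 0.0, "translation": [0, 0, 0], "twist": [0, 0, 0]},
    {"gripper": 0.0, "translation": [0, 0, 0], "twist": [0, 0, 0]},
    {"gripper": 0.0, "translation": [0, 0, 0], "twist": [0, 0, 0]},
  ],
  squeeze=25,
)

```text
time: 5.15
tcp_pos: [566.8, 76.4, 46.1]
ee_rot: [-0.845, 3.02, -0.001]
ft_force: [3.4, -3.5, 0.6]
opening: 10.2
gripper_force: 31.4
```

```bash
python3 - <<'E'
from h import *
delta(564.6,76.5,43,.546+np.pi/2)
E
```

```text
t 5.15 tcp [566.8  76.4  46.1] F [ 3.4 -3.5  0.6] open 10.2 grip 31.4 j6 -1.51
twist(5deg) [-0.023  0.056 -0.003] shift now-axes [0.061 0.042 0.101] shift after turn [0.061 0.041 0.102]
```

>>> play_rows(
  motion=[
    {"gripper": 0, "translation": [0, 0, 0], "twist": [0, 0, 0.7]},
    {"gripper": 0, "translation": [0, 0, 0], "twist": [0, 0, 0.7]},
    {"gripper": 0, "translation": [0, 0, 0], "twist": [0, 0, 0.7]},
    {"gripper": 0, "translation": [0, 0, 0], "twist": [0, 0, 0.7]},
    {"gripper": 0, "translation": [0, 0, 0], "twist": [0, 0, 0.7]},
    {"gripper": 0, "translation": [0, 0, 0], "twist": [0, 0, 0.7]},
    {"gripper": 0, "translation": [0, 0, 0], "twist": [0, 0, 0.7]},
    {"gripper": 0, "translation": [0, 0, 0], "twist": [0, 0, 0.7]},
    {"gripper": 0, "translation": [0, 0, 0], "twist": [0, 0, 0.7]},
    {"gripper": 0, "translation": [0, 0, 0], "twist": [0, 0, 0.7]},
    {"gripper": 0, "translation": [0, 0, 0], "twist": [0, 0, 0]},
    {"gripper": 0, "translation": [0, 0, 0], "twist": [0, 0, 0]},
    {"gripper": 0, "translation": [0, 0, 0], "twist": [0, 0, 0]},
  ],
)

```text
time: 6.23
tcp_pos: [567.2, 74.9, 46.1]
ee_rot: [0.103, 3.134, -0.002]
ft_force: [7.4, -8.2, -0.6]
opening: 10.4
gripper_force: 31.2
```

```bash
python3 - <<'E'
from h import *
delta(564.6,76.5,43,.246-.3+np.pi/2)
E
```

```text
t 6.23 tcp [567.2  74.9  46.1] F [ 7.4 -8.2 -0.6] open 10.4 grip 31.2 j6 -2.12
twist(5deg) [-0.013  0.067 -0.133] shift now-axes [0.091 0.047 0.102] shift after turn [0.09  0.048 0.103]
```

>>> play_rows(
  motion=[
    {"gripper": 0.5, "translation": [0, 0, 0], "twist": [0, 0, 0]},
    {"gripper": 0.5, "translation": [0, 0, 0], "twist": [0, 0, 0]},
    {"gripper": 0.5, "translation": [0, 0, 0], "twist": [0, 0, 0]},
    {"gripper": 0.5, "translation": [0, 0, 0], "twist": [0, 0, 0]},
    {"gripper": 0.5, "translation": [0, 0, -0.6], "twist": [0, 0, 0]},
    {"gripper": 0.5, "translation": [0, 0, -1], "twist": [0, 0, 0]},
    {"gripper": 0.5, "translation": [0, 0, -1], "twist": [0, 0, 0]},
    {"gripper": 0.6, "translation": [0, 0, -0.5], "twist": [0, 0, 0]},
    {"gripper": 0.6, "translation": [0, 0, 0], "twist": [0, 0, 0]},
  ],
)

```text
time: 6.98
tcp_pos: [567.3, 77.6, 142.9]
ee_rot: [0.1, 3.131, 0.006]
ft_force: [-0.5, 0.2, 0.0]
opening: 51.4
gripper_force: 0.0
```

```bash
python3 - <<'E'
from h import *
delta(470,-271,120,np.pi/2-.03)
E
```

```text
t 6.98 tcp [567.3  77.6 142.9] F [-0.5  0.2  0. ] open 51.4 grip 0.0 j6 -2.12
twist(5deg) [ 0.046  0.107 -0.392] shift now-axes [  2.499 -11.806   0.691] shift after turn [  2.894 -11.711   0.763]
```

>>> play_rows(
  motion=[
    {"gripper": 0.6, "translation": [0, 0, 0], "twist": [0.04, 0.1, -0.39]},
    {"gripper": 0.6, "translation": [0.24, -0.98, 0.06], "twist": [0, 0, 0]},
    {"gripper": 0.6, "translation": [0.24, -0.98, 0.06], "twist": [0, 0, 0]},
    {"gripper": 0.6, "translation": [0.24, -0.98, 0.06], "twist": [0, 0, 0]},
    {"gripper": 0.6, "translation": [0.24, -0.98, 0.06], "twist": [0, 0, 0]},
    {"gripper": 0.6, "translation": [0.24, -0.98, 0.06], "twist": [0, 0, 0]},
    {"gripper": 0.6, "translation": [0.24, -0.98, 0.06], "twist": [0, 0, 0]},
    {"gripper": 0.6, "translation": [0.24, -0.98, 0.06], "twist": [0, 0, 0]},
    {"gripper": 0.6, "translation": [0.24, -0.98, 0.06], "twist": [0, 0, 0]},
    {"gripper": 0.6, "translation": [0.24, -0.98, 0.06], "twist": [0, 0, 0]},
    {"gripper": 0.6, "translation": [0.24, -0.98, 0.06], "twist": [0, 0, 0]},
    {"gripper": 0.6, "translation": [0.24, -0.98, 0.06], "twist": [0, 0, 0]},
    {"gripper": 0.6, "translation": [0.24, -0.98, 0.06], "twist": [0, 0, 0]},
    {"gripper": 0.6, "translation": [0, 0, 0], "twist": [0, 0, 0]},
    {"gripper": 0.6, "translation": [0, 0, 0], "twist": [0, 0, 0]},
  ],
)

```text
time: 8.23
tcp_pos: [467.1, -274.0, 116.4]
ee_rot: [-0.052, -3.133, 0.002]
ft_force: [0.1, -0.6, 0.3]
opening: 51.3
gripper_force: 0.0
```

```bash
python3 - <<'E'
from h import *
delta(470,-271,40,np.pi/2-.03)
tp=r.capture("top");sp=r.capture("scene");t=tp["pixels"][:,:,::-1];s=sp["pixels"][:,:,::-1]
f=lambda im,x,y,w,h:cv2.convertScaleAbs(cv2.resize(im[y:y+h,x:x+w],(390,300),interpolation=cv2.INTER_CUBIC),alpha=2,beta=10)
cv2.imwrite("pics/mid.png",np.vstack([np.hstack([f(t,200,165,130,100),f(t,400,210,104,80)]),np.hstack([f(s,318,210,104,80),f(s,180,270,104,80)])]))
for c in("top","scene"): print([(np.round(d["point"]),round(d["conf"],2)) for d in r.place_of("battery",c)])
E
```

```text
t 8.23 tcp [ 467.1 -274.   116.4] F [ 0.1 -0.6  0.3] open 51.3 grip 0.0 j6 -1.45
twist(5deg) [-0.014 -0.091 -0.039] shift now-axes [-0.112  0.108  2.546] shift after turn [-0.092  0.104  2.547]
[(array([ 477., -273.,    3.]), 0.64)]
[(array([ 519., -131.,    4.]), 0.6), (array([ 481., -271.,   -1.]), 0.59), (array([ 440., -183.,    2.]), 0.52)]
```

View pics/mid.png

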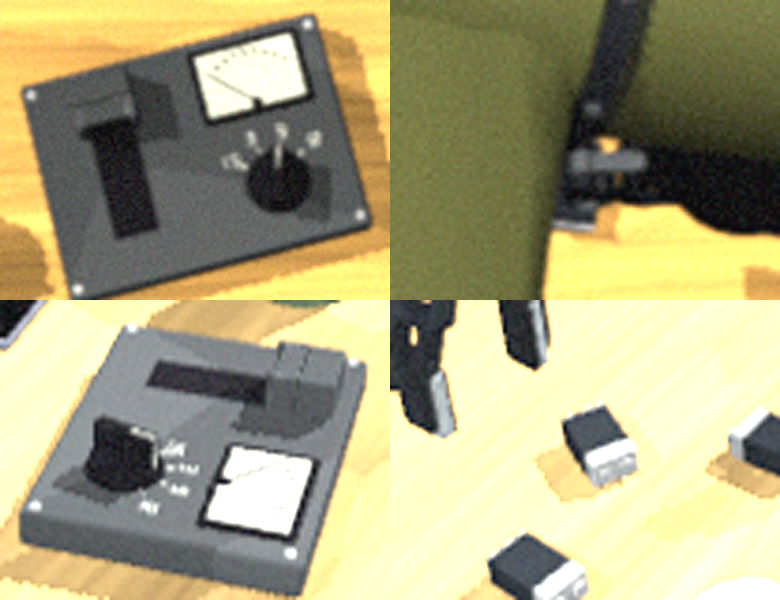

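The selector pointer is now at 9 (top-left crop, (279,155)). The target battery is at (538,580) in the lower-right crop, with nothing near the fingers. Descending.

>>> play_rows(
  motion=[
    {"gripper": 0.6, "translation": [-0.09, 0.1, 0.4], "twist": [-0.01, -0.09, -0.04]},
    {"gripper": 0.6, "translation": [0, 0, 0.8], "twist": [0, 0, 0]},
    {"gripper": 0.6, "translation": [0, 0, 0.8], "twist": [0, 0, 0]},
    {"gripper": 0.6, "translation": [0, 0, 0.5], "twist": [0, 0, 0]},
    {"gripper": 0.6, "translation": [0, 0, 0], "twist": [0, 0, 0]},
    {"gripper": 0.6, "translation": [0, 0, 0], "twist": [0, 0, 0]},
  ],
)

```text
time: 8.93
tcp_pos: [470.8, -269.7, 42.1]
ee_rot: [-0.041, -3.141, 0.002]
ft_force: [0.5, 0.0, 0.9]
opening: 51.4
gripper_force: 0.0
```

```bash
python3 - <<'E'
from h import *
delta(470,-271.5,3,np.pi/2-.03)
sp=r.capture("scene");s=sp["pixels"][:,:,::-1]
f=lambda im,x,y,w,h:cv2.convertScaleAbs(cv2.resize(im[y:y+h,x:x+w],(600,500),interpolation=cv2.INTER_CUBIC),alpha=1.6,beta=10)
cv2.imwrite("pics/desc.png",f(s,170,290,90,75))
E
```

```text
t 8.93 tcp [ 470.8 -269.7   42.1] F [0.5 0.  0.9] open 51.4 grip 0.0 j6 -1.45
twist(5deg) [-0.013 -0.001  0.047] shift now-axes [ 0.024 -0.06   1.304] shift after turn [ 0.023 -0.062  1.304]
```

View pics/desc.png

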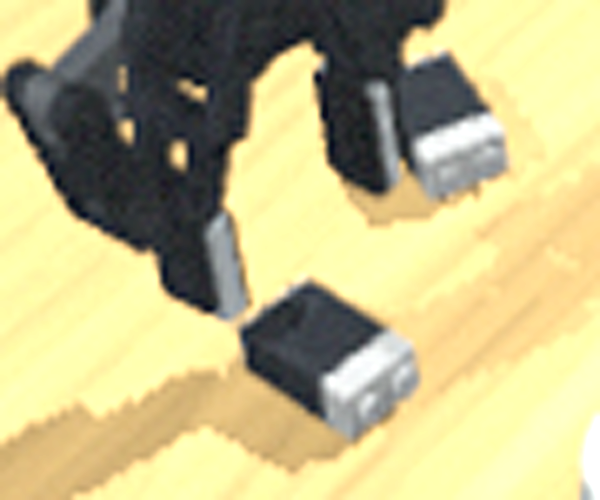

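The fingers at (225,315) and (375,190) will come down about 90 px lower, on either side of the battery at (330,360). Going down and gripping.

>>> play_rows(
  motion=[
    {"gripper": 0.6, "translation": [0.02, -0.06, 0.5], "twist": [0, 0, 0.04]},
    {"gripper": 0.6, "translation": [0, 0, 0.5], "twist": [0, 0, 0]},
    {"gripper": 0.6, "translation": [0, 0, 0.25], "twist": [0, 0, 0]},
    {"gripper": 0.6, "translation": [0, 0, 0.05], "twist": [0, 0, 0]},
    {"gripper": 0.6, "translation": [0, 0, 0], "twist": [0, 0, 0]},
    {"gripper": 0.6, "translation": [0, 0, 0], "twist": [0, 0, 0]},
  ],
)

```text
time: 9.48
tcp_pos: [471.0, -272.4, 4.7]
ee_rot: [0.048, 3.138, -0.003]
ft_force: [0.0, -0.0, 0.8]
opening: 50.9
gripper_force: 0.0
```

>>> play_rows(
  motion=[
    {"gripper": 0, "translation": [0, 0, 0], "twist": [0, 0, 0]},
    {"gripper": 0, "translation": [0, 0, 0], "twist": [0, 0, 0]},
    {"gripper": 0, "translation": [0, 0, 0], "twist": [0, 0, 0]},
    {"gripper": 0, "translation": [0, 0, 0], "twist": [0, 0, 0]},
    {"gripper": 0, "translation": [0, 0, 0], "twist": [0, 0, 0]},
    {"gripper": 0, "translation": [0, 0, 0], "twist": [0, 0, 0]},
    {"gripper": 0, "translation": [0, 0, 0], "twist": [0, 0, 0]},
  ],
  squeeze=60,
)

```text
time: 10.07
tcp_pos: [470.9, -272.5, 4.6]
ee_rot: [0.048, 3.138, -0.003]
ft_force: [-0.7, 0.3, 6.7]
opening: 25.6
gripper_force: 59.1
```

```bash
python3 - <<'E'
from h import *
delta(470,-271.5,60,np.pi/2-.03)
E
```

```text
t 10.07 tcp [ 470.9 -272.5    4.6] F [-0.7  0.3  6.7] open 25.6 grip 59.1 j6 -1.45
twist(5deg) [-0.022  0.034 -0.006] shift now-axes [ 0.026  0.029 -1.846] shift after turn [ 0.032  0.033 -1.846]
```

>>> play_rows(
  motion=[
    {"gripper": 0, "translation": [0, 0, -0.5], "twist": [0, 0, 0]},
    {"gripper": 0, "translation": [0, 0, -0.9], "twist": [0, 0, 0]},
    {"gripper": 0, "translation": [0, 0, -0.9], "twist": [0, 0, 0]},
    {"gripper": 0, "translation": [0, 0, -0.9], "twist": [0, 0, 0]},
    {"gripper": 0, "translation": [0, 0, -0.4], "twist": [0, 0, 0]},
    {"gripper": 0, "translation": [0, 0, 0], "twist": [0, 0, 0]},
  ],
)

```text
time: 10.57
tcp_pos: [471.6, -272.6, 114.8]
ee_rot: [0.048, 3.135, -0.004]
ft_force: [-0.0, -0.4, -0.3]
opening: 25.2
gripper_force: 58.4
```

```bash
python3 - <<'E'
from h import *
delta(556,187,100,np.pi/2+.246)
E
```

```text
t 10.57 tcp [ 471.6 -272.6  114.8] F [-0.  -0.4 -0.3] open 25.2 grip 58.4 j6 -1.45
twist(5deg) [-0.039  0.071 -3.171] shift now-axes [-2.34 15.4   0.47] shift after turn [-6.461 14.173  0.493]
```

>>> play_rows(
  motion=[
    {"gripper": 0, "translation": [0, 0, 0], "twist": [0, 0.02, -0.79]},
    {"gripper": 0, "translation": [0, 0, 0], "twist": [0, 0.02, -0.79]},
    {"gripper": 0, "translation": [0, 0, 0], "twist": [0, 0.02, -0.79]},
    {"gripper": 0, "translation": [0, 0, 0], "twist": [0, 0, -0.79]},
    {"gripper": 0, "translation": [-0.43, 0.945, 0.03], "twist": [0, 0, 0]},
    {"gripper": 0, "translation": [-0.43, 0.945, 0.03], "twist": [0, 0, 0]},
    {"gripper": 0, "translation": [-0.43, 0.945, 0.03], "twist": [0, 0, 0]},
    {"gripper": 0, "translation": [-0.43, 0.945, 0.03], "twist": [0, 0, 0]},
    {"gripper": 0, "translation": [-0.43, 0.945, 0.03], "twist": [0, 0, 0]},
    {"gripper": 0, "translation": [-0.43, 0.945, 0.03], "twist": [0, 0, 0]},
    {"gripper": 0, "translation": [-0.43, 0.945, 0.03], "twist": [0, 0, 0]},
    {"gripper": 0, "translation": [-0.43, 0.945, 0.03], "twist": [0, 0, 0]},
    {"gripper": 0, "translation": [-0.43, 0.945, 0.03], "twist": [0, 0, 0]},
    {"gripper": 0, "translation": [-0.43, 0.945, 0.03], "twist": [0, 0, 0]},
    {"gripper": 0, "translation": [-0.43, 0.945, 0.03], "twist": [0, 0, 0]},
    {"gripper": 0, "translation": [-0.43, 0.945, 0.03], "twist": [0, 0, 0]},
    {"gripper": 0, "translation": [-0.43, 0.945, 0.03], "twist": [0, 0, 0]},
    {"gripper": 0, "translation": [-0.43, 0.945, 0.03], "twist": [0, 0, 0]},
    {"gripper": 0, "translation": [-0.43, 0.945, 0.03], "twist": [0, 0, 0]},
    {"gripper": 0, "translation": [0, 0, 0], "twist": [0, 0, 0]},
  ],
)

```text
time: 12.23
tcp_pos: [553.9, 191.3, 93.8]
ee_rot: [0.388, -3.11, 0.002]
ft_force: [0.6, -1.4, -1.2]
opening: 25.1
gripper_force: 58.5
```

```bash
python3 - <<'E'
from h import *
delta(556,187,60,np.pi/2+.246)
for i in range(4):
  for c in("top","scene"):
    p=r.capture(c)
    for n in("battery_terminals","bay_home","bay_mouth"): print(c,n,[(np.round(d["point"],1).tolist(),round(d["conf"],2)) for d in r.place_of(n,c) if d["point"][1]>100])
E
```

```text
t 12.23 tcp [553.9 191.3  93.8] F [ 0.6 -1.4 -1.2] open 25.1 grip 58.5 j6 -1.99
twist(5deg) [-0.003 -0.085  0.024] shift now-axes [-0.042 -0.156  1.128] shift after turn [-0.034 -0.156  1.128]
top battery_terminals []
top bay_home [([621.9, 201.4, 40.5], 0.75)]
top bay_mouth [([606.6, 198.0, 46.6], 0.65)]
scene battery_terminals [([589.8, 195.0, 99.8], 0.54)]
scene bay_home [([622.5, 202.9, 41.2], 0.84), ([589.1, 197.4, 99.4], 0.61)]
scene bay_mouth [([606.2, 199.1, 51.5], 0.8)]
top battery_terminals []
top bay_home [([623.2, 199.8, 38.6], 0.71)]
top bay_mouth [([604.4, 200.0, 49.0], 0.57)]
scene battery_terminals [([592.1, 197.4, 104.0], 0.51)]
scene bay_home [([590.2, 197.0, 99.9], 0.16)]
scene bay_mouth [([605.0, 198.7, 58.0], 0.72)]
top battery_terminals []
top bay_home [([622.9, 201.1, 39.9], 0.84)]
top bay_mouth [([606.0, 199.9, 46.7], 0.57)]
scene battery_terminals [([590.9, 196.8, 102.7], 0.62)]
scene bay_home [([619.3, 201.0, 41.4], 0.62)]
scene bay_mouth [([604.2, 198.1, 54.7], 0.8)]
top battery_terminals []
top bay_home [([622.3, 202.7, 39.5], 0.95)]
top bay_mouth [([600.7, 197.3, 47.1], 0.76)]
scene battery_terminals [([589.7, 196.6, 100.9], 0.66)]
scene bay_home [([617.4, 205.8, 37.3], 0.84)]
scene bay_mouth [([607.8, 195.2, 54.2], 0.87)]
```

>>> play_rows(
  motion=[
    {"gripper": 0, "translation": [-0.04, -0.15, 0.3], "twist": [0, -0.08, 0.02]},
    {"gripper": 0, "translation": [-0.03, 0, 0.5], "twist": [0, 0, 0]},
    {"gripper": 0, "translation": [0, 0, 0.5], "twist": [0, 0, 0]},
    {"gripper": 0, "translation": [0, 0, 0.3], "twist": [0, 0, 0]},
    {"gripper": 0, "translation": [0, 0, 0], "twist": [0, 0, 0]},
    {"gripper": 0, "translation": [0, 0, 0], "twist": [0, 0, 0]},
  ],
)

```text
time: 14.33
tcp_pos: [557.6, 183.1, 48.3]
ee_rot: [-0.381, 3.116, -0.001]
ft_force: [0.5, 0.1, -0.5]
opening: 25.1
gripper_force: 58.5
```

```bash
python3 - <<'E'
from h import *
delta(557,187,35.4,np.pi/2+.246)
st=r.read_state()
q=[586.4,137.6,.246];yaw=.246
p=r.capture("scene");im=p["pixels"][:,:,::-1]
x0,y0,w,h,S=360,205,80,60,10
o=cv2.convertScaleAbs(cv2.resize(im[y0:y0+h,x0:x0+w],(w*S,h*S),interpolation=cv2.INTER_CUBIC),alpha=2,beta=10)
def line(X,col):
    a=((proj(p,X)+.5-[x0,y0])*S).astype(int);cv2.polylines(o,[a.reshape(-1,1,2)],True,col,1)
z=st["tcp_pos"][2]-4.6
c,s=np.cos(yaw),np.sin(yaw);t=st["tcp_pos"][:2]+8*np.array([c,s])
B=lambda L:place([t[0],t[1],yaw],np.array(L,float))
line(B([(22.75,-13.25,z),(22.75,13.25,z),(22.75,13.25,z+17.5),(22.75,-13.25,z+17.5)]),(0,0,255))
# hood mouth (46 wide, top 57), tester top outline, centre line on the bay floor
line(place(q,np.array([(34,32,30),(34,78,30),(34,78,57),(34,32,57)],float)),(0,255,0))
line(place(q,np.array([(-85,-115,30),(85,-115,30),(85,115,30),(-85,115,30)],float)),(255,255,0))
cv2.imwrite("pics/pre.png",o)
E
```

```text
t 14.33 tcp [557.6 183.1  48.3] F [ 0.5  0.1 -0.5] open 25.1 grip 58.5 j6 -1.99
twist(5deg) [-0.013  0.021 -0.033] shift now-axes [-0.01   0.13   0.431] shift after turn [-0.011  0.13   0.431]
```

View pics/pre.png

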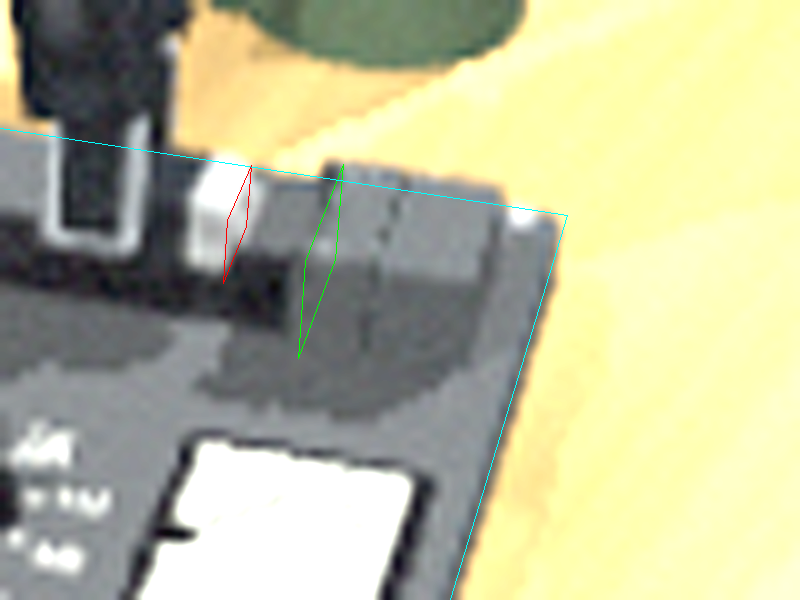

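The overlay shows the battery's metal end at about (225,220) and the hood mouth at about (300,260). The predicted battery face (red) is about 1 px low and left, so I'll average the pose readings and compare top-view points before going lower.

```bash
python3 - <<'E'
from h import *
L=[]
for i in range(8):
    p=r.capture("top" if i%2 else "scene");s=r.read_state();L.append(np.r_[s["tcp_pos"],R.from_rotvec(s["ee_rot"]).as_matrix()[:,1]])
L=np.array(L);print(L.round(2)[:, :3].tolist(),L.mean(0).round(3))
t=r.capture("top");s=r.capture("scene")
st=L.mean(0);q=[586.4,137.6,.246];yaw=.246
out=[]
for p,(x0,y0,w,h) in((t,(205,165,70,90)),(s,(365,210,55,70))):
    S=400/w;im=p["pixels"][:,:,::-1]
    o=cv2.convertScaleAbs(cv2.resize(im[y0:y0+h,x0:x0+w],(400,510),interpolation=cv2.INTER_CUBIC),alpha=2.2,beta=10)
    def line(X,col,cl=True):
        a=((proj(p,np.array(X,float))+.5-[x0,y0])*[S,510/h]).astype(int);cv2.polylines(o,[a.reshape(-1,1,2)],cl,col,1)
    z=st[2]-4.6;b=[st[0]+8*np.cos(yaw),st[1]+8*np.sin(yaw),yaw]
    line(place(b,np.array([(22.75,-13.25,z+17.5),(22.75,13.25,z+17.5),(-22.75,13.25,z+17.5),(-22.75,-13.25,z+17.5)])),(0,0,255))
    line(place(b,np.array([(22.75,-13.25,z),(22.75,-13.25,z+17.5)])),(0,0,255))
    line(place(q,np.array([(30.5,32,57),(30.5,78,57)])),(0,255,0))
    line(place(q,np.array([(30.5,32,30),(30.5,32,57)])),(0,255,0))
    out.append(o)
cv2.imwrite("pics/pre2.png",np.hstack(out))
E
```

```text
[[558.35, 183.7, 49.82], [558.38, 183.84, 49.97], [558.33, 183.83, 49.93], [558.25, 183.82, 49.8], [558.16, 183.8, 49.63], [558.04, 183.74, 49.47], [557.96, 183.71, 49.29], [557.9, 183.66, 49.15]] [ 5.58172e+02  1.83763e+02  4.96310e+01 -2.41000e-01  9.71000e-01
 -0.00000e+00]
```

View pics/pre2.png

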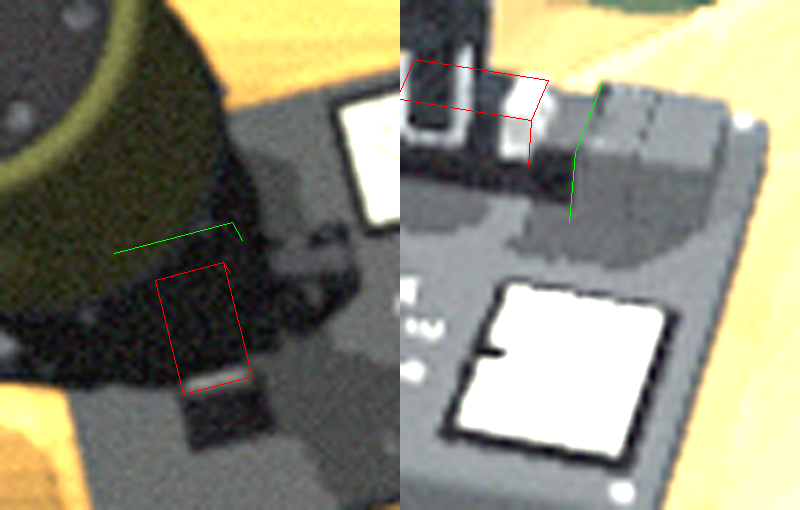

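The battery overlay matches the image in the top view: rear edge at (217,385). The groove centre is at (231,440), so the battery has to shift about 3.4 mm toward the tester's +y, as the calibration also says. Correcting and lowering.

>>> play_rows(
  motion=[
    {"gripper": 0, "translation": [0, 0.11, 0], "twist": [0, 0, -0.05]},
    {"gripper": 0, "translation": [0, 0, 0.2], "twist": [0, 0, 0]},
    {"gripper": 0, "translation": [0, 0, 0.15], "twist": [0, 0, 0]},
    {"gripper": 0, "translation": [0, 0, 0], "twist": [0, 0, 0]},
    {"gripper": 0, "translation": [0, 0, 0], "twist": [0, 0, 0]},
    {"gripper": 0, "translation": [0, 0, 0], "twist": [0, 0, 0]},
  ],
)

```text
time: 15.38
tcp_pos: [557.0, 186.7, 38.2]
ee_rot: [-0.388, 3.115, -0.001]
ft_force: [0.3, -0.0, -0.9]
opening: 25.0
gripper_force: 58.5
```

```bash
python3 - <<'E'
from h import *
for i in range(5): r.capture("top")
delta(557.2,187,35.4,np.pi/2+.246)
E
```

```text
t 15.63 tcp [557.1 186.8  38.5] F [-0.2  0.7 -0.5] open 24.9 grip 58.5 j6 -1.99
twist(5deg) [-0.003  0.035  0.018] shift now-axes [-0.004  0.005  0.104] shift after turn [-0.005  0.005  0.104]
```

>>> play_rows(
  motion=[
    {"gripper": 0, "translation": [0, 0, 0.1], "twist": [0, 0.03, 0.02]},
    {"gripper": 0, "translation": [0, 0, 0], "twist": [0, 0, 0]},
    {"gripper": 0, "translation": [-0.1, 0, 0], "twist": [0, 0, 0]},
    {"gripper": 0, "translation": [-0.1, 0, 0], "twist": [0, 0, 0]},
    {"gripper": 0, "translation": [-0.1, 0, 0], "twist": [0, 0, 0]},
    {"gripper": 0, "translation": [-0.1, 0, 0], "twist": [0, 0, 0]},
    {"gripper": 0, "translation": [0, 0, 0], "twist": [0, 0, 0]},
    {"gripper": 0, "translation": [0, 0, 0], "twist": [0, 0, 0]},
    {"gripper": 0, "translation": [0, 0, 0], "twist": [0, 0, 0]},
  ],
)

```text
time: 16.38
tcp_pos: [568.6, 189.7, 35.2]
ee_rot: [0.385, -3.118, 0.001]
ft_force: [-0.3, -0.2, -0.4]
opening: 24.9
gripper_force: 58.5
```

```bash
python3 - <<'E'
from h import *
for i in range(4): r.capture("scene")
delta(588.8,194.9,35.4,np.pi/2+.246)
p=r.capture("scene")
x0,y0,w,h=370,210,60,45
cv2.imwrite("pics/ins1.png",cv2.convertScaleAbs(cv2.resize(p["pixels"][y0:y0+h,x0:x0+w,::-1],(780,585),interpolation=cv2.INTER_CUBIC),alpha=2.2,beta=10))
E
```

```text
t 16.58 tcp [568.6 189.7  35.3] F [-0.5  0.6 -0.1] open 25.3 grip 58.5 j6 -1.98
twist(5deg) [-0.004  0.001 -0.002] shift now-axes [-0.696  0.005 -0.002] shift after turn [-0.696  0.005 -0.002]
```

View pics/ins1.png

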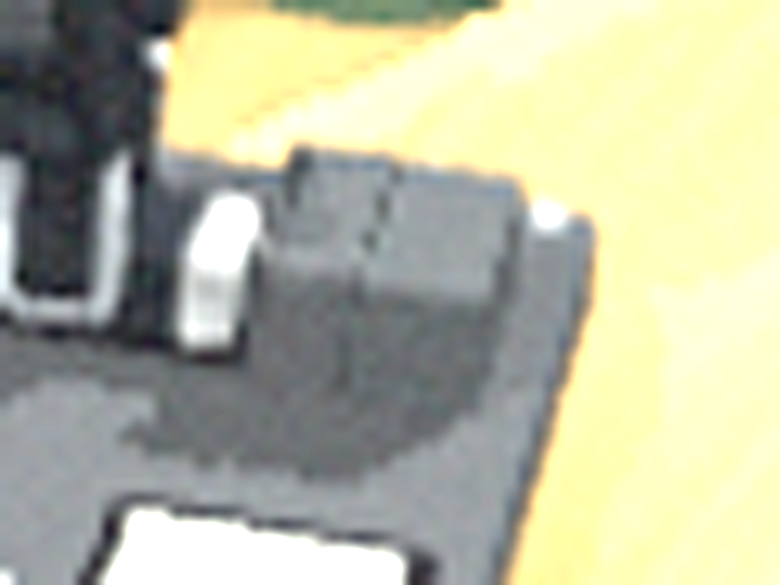

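The battery's metal end at (215,270) is at the mouth of the hood (260,300) and lined up, with no contact force. Pushing in.

>>> play_rows(
  motion=[
    {"gripper": 0, "translation": [-0.08, 0, 0], "twist": [0, 0, 0]},
    {"gripper": 0, "translation": [-0.08, 0, 0], "twist": [0, 0, 0]},
    {"gripper": 0, "translation": [-0.08, 0, 0], "twist": [0, 0, 0]},
    {"gripper": 0, "translation": [-0.08, 0, 0], "twist": [0, 0, 0]},
    {"gripper": 0, "translation": [0, 0, 0], "twist": [0, 0, 0]},
    {"gripper": 0, "translation": [0, 0, 0], "twist": [0, 0, 0]},
    {"gripper": 0, "translation": [0, 0, 0], "twist": [0, 0, 0]},
  ],
  squeeze=80,
)

```text
time: 17.22
tcp_pos: [577.9, 192.0, 35.2]
ee_rot: [0.385, -3.118, 0.001]
ft_force: [-0.7, -0.2, -0.8]
opening: 24.1
gripper_force: 82.7
```

>>> play_rows(
  motion=[
    {"gripper": 0, "translation": [-0.06, 0, 0], "twist": [0, 0, 0]},
    {"gripper": 0, "translation": [-0.06, 0, 0], "twist": [0, 0, 0]},
    {"gripper": 0, "translation": [0, 0, 0], "twist": [0, 0, 0]},
    {"gripper": 0, "translation": [0, 0, 0], "twist": [0, 0, 0]},
    {"gripper": 0, "translation": [0, 0, 0], "twist": [0, 0, 0]},
  ],
)

```text
time: 17.63
tcp_pos: [581.5, 192.9, 35.3]
ee_rot: [-0.385, 3.118, -0.001]
ft_force: [-0.6, 0.7, -0.6]
opening: 24.2
gripper_force: 82.7
```

>>> play_rows(
  motion=[
    {"gripper": 0, "translation": [-0.06, 0, 0], "twist": [0, 0, 0]},
    {"gripper": 0, "translation": [-0.06, 0, 0], "twist": [0, 0, 0]},
    {"gripper": 0, "translation": [0, 0, 0], "twist": [0, 0, 0]},
    {"gripper": 0, "translation": [0, 0, 0], "twist": [0, 0, 0]},
    {"gripper": 0, "translation": [0, 0, 0], "twist": [0, 0, 0]},
  ],
)

```text
time: 18.05
tcp_pos: [584.6, 193.6, 35.2]
ee_rot: [0.385, -3.117, 0.001]
ft_force: [-4.5, -1.0, 1.5]
opening: 24.1
gripper_force: 82.9
```

>>> play_rows(
  motion=[
    {"gripper": 0, "translation": [-0.06, 0, 0], "twist": [0, 0, 0]},
    {"gripper": 0, "translation": [0, 0, 0], "twist": [0, 0, 0]},
    {"gripper": 0, "translation": [0, 0, 0], "twist": [0, 0, 0]},
    {"gripper": 0, "translation": [0, 0, 0], "twist": [0, 0, 0]},
  ],
)

```text
time: 18.38
tcp_pos: [586.1, 194.0, 35.1]
ee_rot: [0.385, -3.117, 0.001]
ft_force: [-5.7, -1.5, 1.6]
opening: 24.2
gripper_force: 83.0
```

>>> play_rows(
  motion=[
    {"gripper": 0, "translation": [-0.06, 0, 0], "twist": [0, 0, 0]},
    {"gripper": 0, "translation": [0, 0, 0], "twist": [0, 0, 0]},
    {"gripper": 0, "translation": [0, 0, 0], "twist": [0, 0, 0]},
    {"gripper": 0, "translation": [0, 0, 0], "twist": [0, 0, 0]},
  ],
)

```text
time: 18.72
tcp_pos: [587.4, 194.3, 35.0]
ee_rot: [0.385, -3.115, 0.002]
ft_force: [-8.4, -1.0, 2.1]
opening: 24.3
gripper_force: 83.2
```

>>> play_rows(
  motion=[
    {"gripper": 0, "translation": [-0.06, 0, 0], "twist": [0, 0, 0]},
    {"gripper": 0, "translation": [0, 0, 0], "twist": [0, 0, 0]},
    {"gripper": 0, "translation": [0, 0, 0], "twist": [0, 0, 0]},
    {"gripper": 0, "translation": [0, 0, 0], "twist": [0, 0, 0]},
  ],
)

```text
time: 19.05
tcp_pos: [587.5, 194.2, 34.9]
ee_rot: [0.385, -3.112, 0.003]
ft_force: [-16.7, -3.6, 6.8]
opening: 24.5
gripper_force: 83.5
```

>>> play_rows(
  motion=[
    {"gripper": 0, "translation": [-0.06, 0, 0], "twist": [0, 0, 0]},
    {"gripper": 0, "translation": [0, 0, 0], "twist": [0, 0, 0]},
    {"gripper": 0, "translation": [0, 0, 0], "twist": [0, 0, 0]},
    {"gripper": 0, "translation": [0, 0, 0], "twist": [0, 0, 0]},
  ],
)

```text
time: 19.38
tcp_pos: [587.6, 194.2, 34.8]
ee_rot: [0.385, -3.108, 0.005]
ft_force: [-24.0, -4.1, 12.3]
opening: 24.2
gripper_force: 84.0
```

The force climbed to 24 N with no further travel, so the terminals are on the rigid wall (spring about 8 N at 587.4). Easing off a little and verifying.

>>> play_rows(
  motion=[
    {"gripper": 0, "translation": [0.05, 0, 0], "twist": [0, 0, 0]},
    {"gripper": 0, "translation": [0, 0, 0], "twist": [0, 0, 0]},
    {"gripper": 0, "translation": [0, 0, 0], "twist": [0, 0, 0]},
    {"gripper": 0, "translation": [0, 0, 0], "twist": [0, 0, 0]},
    {"gripper": 0, "translation": [0, 0, 0], "twist": [0, 0, 0]},
  ],
)

```text
time: 19.8
tcp_pos: [587.5, 194.2, 34.8]
ee_rot: [0.385, -3.111, 0.004]
ft_force: [-17.4, -2.2, 8.2]
opening: 24.4
gripper_force: 83.6
```

```bash
python3 - <<'E'
from h import *
p=r.capture("scene");r.capture("scene")
delta(588.8,194.9,35.4,np.pi/2+.246)
x0,y0,w,h=320,205,100,75
cv2.imwrite("pics/ins2.png",cv2.convertScaleAbs(cv2.resize(p["pixels"][y0:y0+h,x0:x0+w,::-1],(800,600),interpolation=cv2.INTER_CUBIC),alpha=2.2,beta=10))
E
```

```text
t 19.9 tcp [587.5 194.2  34.8] F [-17.2  -2.5   8.1] open 24.0 grip 83.6 j6 -1.97
twist(5deg) [-0.016 -0.081  0.002] shift now-axes [-0.047  0.012 -0.02 ] shift after turn [-0.047  0.012 -0.02 ]
```

View pics/ins2.png

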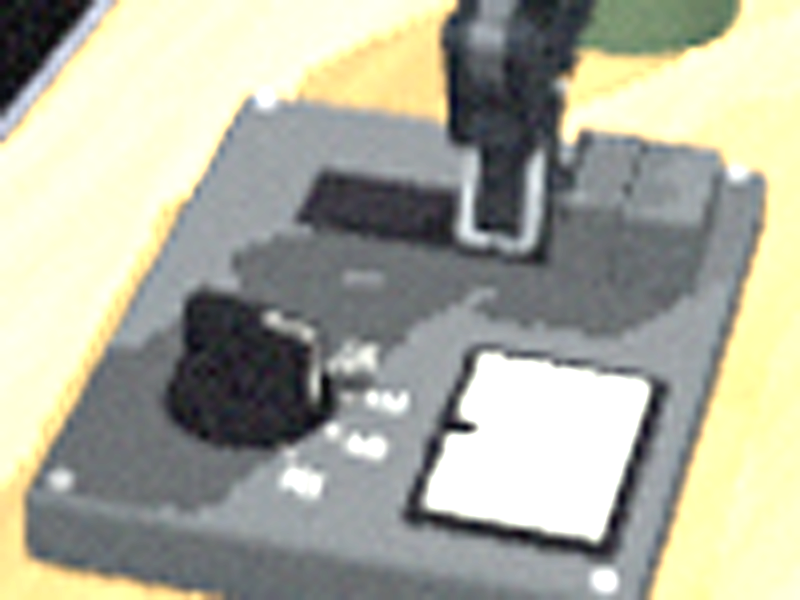

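The picture shows the battery under the hood (570,180), held by the fingers at (505,200). The selector bar runs from (190,310) to (320,380), toward the 9 mark. The spring slope was 1.3 N/mm over about 6 mm of travel before the hard stop, so the battery is home and held at about 17 N.

```bash
python3 -c "
from rig import r
print(r.sign_off())"
```

```text
the job is handed in; nothing more can be done
None
```

I set the selector to 9 and let go of it, then pushed the rightmost battery fully home. The gripper is still holding it there at about 17 N, and I handed the job in about 20 s into the 53 s limit.

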